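# Take the macaron from the biscuit tin with the tongs

### The arm

A 6-joint arm with a two-finger parallel gripper is mounted at the origin on a cart in front of the work surface, level with it; the furniture and walls round the work are solid. World frame = base frame: x ahead of the robot, y to its left, z up, the work surface at z = 0. Lengths are in m, angles in degrees, forces in N, time in s.
With the tool pointing down it reaches from about 0.375 to 0.75 m from the base axis. Payload 9 kg.
Tool frame: the origin (TCP) lies on the mounting face of the last link; the fingertips stand 173 mm ahead of it and the grasp point (between the pads) lies 155 mm ahead of it (manip.tips_ahead is the z of the fingertips in the tool frame, in m); z points along the fingers, y is the line along which they close (so a half turn about z gives the same grasp; the last joint's range is limited). The gripper opens to 85 mm and grips with 20 to 120 N. Pads are 22 mm wide; open, the fingers measure 114 mm over their backs; the gripper's body (76 mm by 85 mm) begins 54 mm behind the grasp point. The pads swing forward as they close: fully open they stand 13 mm farther back than shut.
Start: joints at [63.272, 5.964, 5.575, 89.605, 0, 77.527], TCP at [0.148, 0.582, 0.405] pointing down, gripper open.
Joint ranges: [-171.21, 171.21], [-48.23, 106.86], [-62.78, 66.21], [-105.2, 120.99], [-86.42, 89.51], [-180, 180]. Speed limits (degrees/s): [127.2, 127.2, 147.25, 180, 180, 180].

### API

Orientations are given as [roll, pitch, yaw] about the fixed x, y, z axes, in that order (R = Rz(yaw) Ry(pitch) Rx(roll)).
In Python, from workcell import manip, jaws, vision, order gives the robot as it stands. The module is installed in compiled form; this text tells all that it offers. Calls block until the motion is done:
- manip.goto(position, orientation): joint-space move of the TCP to a pose.
- manip.movel(position, frame=None, feed=0.15, max_force=None): straight line of the TCP; frame=None keeps the orientation; feed is the mean speed in m/s. With max_force (N) it stops when the force on the tool has changed by that much, and returns True; else False.
- manip.move_j(angles): joint-space move.
- jaws.gripper_to(opening, force=None): finger opening in m; force is the grip in N (None keeps the last); returns when the fingers have stopped.
- manip.pause(seconds).
- manip.ik(position, orientation): joint angles nearest the present ones, or None.
- manip.observe(): the state.
- vision.get_image(name): name is "side" or "top" or "wrist"; returns the picture (480x640x3 uint8, red, green, blue); there is no depth.
- vision.camera_model(name): a dict with "fx", "fy", "cx", "cy" (pixels), "extrinsics" (4x4, takes a point from camera to world coordinates). Camera axes: x right, y down, z forward; pixel columns grow to the right and rows downward; lengths in m; the calibration is good to about 2 mm. A picture is of the moment at which its call begins: read the wrist's pose just before it. camera_model takes no time and is no camera call; for the wrist camera it gives the pose at the moment of the call.
A pose or a line that the arm cannot do raises manip.IKError and nothing moves.
- order.job_done(): hands the job in; it is judged then, once.
Trained networks look in the newest picture that a camera, given by its name, has taken for a name from the list of things; names that differ only in an ending like _2 or _b are one class to them, and where a whole thing is asked for, a point or a joint stands for the part that bears it (a point fixed in the world has none). Each returns a list of dicts, best first, with "conf" (0 to 1); they miss things now and then, are a little off and sometimes report something else, mostly with a low value. They report only what shows in the picture. A call takes as long as a camera call. They do not tell look-alikes from the thing itself.
- vision.silhouettes(name, camera): "region" (480x640 bool, what is visible of it) and "rect" ([left, top, right, bottom] in pixels, round what is visible of it).
- vision.pinpoint(name, camera): "position" ([column, row] in pixels: a listed point, or the origin of a listed thing).
The state is a dict: "time": time; "qpos": joint angles; "qd": joint speeds; "joint_efforts": joint torques, N m; "ee_pos": TCP position; "tool_rot": TCP orientation; "wrist_force": force on the tool from outside, world axes, zero at the start; "moment": the same for the moment, N m; "width": finger opening in m; "grasp_force": force on a finger pad.
Only numpy, scipy, OpenCV 4.12 (cv2) and the standard library are available. Lean on these libraries where they do the work, as an engineer would, in place of code of your own. Each camera call takes 0.05 s, during which the arm holds its last target. There are 200 camera calls.

### The job

Tip the biscuit tin's lid up by its tab, clearly slanted (15 degrees or so) with its opposite edge still on the tin, then lift it off and lay it flat on the counter beside the tin, right way up. Then take the spring tongs out of their caddy, close them on the macaron in the tin and lift it out, never touching the macaron with the gripper itself, and leave the bowl, the mug and the teaspoon where they are. Finish still holding: the robot squeezing the tongs, the tongs alone carrying the macaron, kept still at least 15 cm above the counter.

Things in the scene. Friction and masses are not known exactly. Their poses are not given: they have to be found in the camera images.
- tin_mouth (a point): centre of the mouth (rim plane) of the round white biscuit tin, which is fixed to the counter: outside diameter 144 mm, height 48 mm (rim at z = 0.048), inside diameter 138 mm, wall 3 mm, floor 3 mm thick.
- lid: the loose white lid of the tin, about 0.12 kg: a disc of 150 mm diameter, 4 mm thick, with a 6 mm deep plug of 128 mm diameter under it that sits in the tin's mouth. Origin: centre of the disc's underside, the seat plane (z = 0.048 when on the tin, 0.006 when lying flat on the counter). z points up; x points from centre to tab.
- lid_center (a point): the same point as lid, the centre of the lid's seat plane, same axes.
- lid_tab (a point): middle of the lid's tab, an upright fin on the lid's top near its edge, roughly on the side away from the robot: 34 mm long radially (lid's x), 9 mm thick (lid's y: pinch across this), rising from 4 to 29 mm above the seat plane; this point is 52 mm from the lid's centre and 17 mm above the seat plane.
- lid_edge (a point): the lid's edge opposite the tab, in the seat plane, 70 mm from the lid's centre along -x, where it bears on the tin's rim (z = 0.048) while the lid is tipped up by the tab.
- macaron: the macaron, 40 mm diameter, 24 mm high, upright straight-sided for its lower 20 mm, about 25 g, lying flat on the tin's floor up to 15 mm off the tin's centre. Origin: centre of its underside.
- macaron_center (a point): middle of the macaron, 11 mm above its underside.
- caddy: the steel caddy the tongs stand in, fixed: an open box 36 x 94 mm outside (x, y of its frame), 50 mm high, wall and floor 4 mm. Origin: centre of its underside.
- tongs: steel spring tongs, 80 g, upright in the caddy on their two arms' ends, pivot on top. Origin: mid-way between the arms' ends, at their lowest level. z up to the pivot, 147 mm above (top at 155 mm); the arms spread and close along y; 26 mm wide along x. The frame belongs to the +y arm: it turns by half the joint value about x when squeezed evenly. The ends are flat paddles 22 x 24 mm, 4 mm thick.
- tongs_grip (a point): where to grip the tongs: mid-way between the two black finger rests (26 mm wide, 30 mm tall), 45 mm below the pivot, 102 mm above the arms' ends. Over the rests: 39 mm open, 30 mm closed on the macaron, 18 mm shut. The spring pushes back with 6.5 N open, 8.5 N with the macaron held. Narrowed by 1 to 3 mm the tongs are held yet open; squeeze with 20 to 30 N to hold the macaron.
- tongs_arm (a joint): angle of the tongs' arms: 0 open (70 mm between the paddles), about 0.2 closed on the macaron (40 mm), 0.46 shut with nothing between.
- bowl_center (a point): middle of the loose small glass bowl with sugar cubes, 77 mm diameter, 54 mm high; bystander.
- mug_center (a point): middle of the loose white mug standing upside down, 70 x 99 x 90 mm; bystander.
- spoon_center (a point): middle of the loose teaspoon, 132 mm long, 10 mm high; bystander.
There are look-alikes about, which are no part of the job. What is shaped like the tongs but yellow is not meant.

How it is judged:
By the outcome, as a careful person would: the job done as asked, in the order asked, and still so for the second after the job is handed in, while the arm keeps its last pose, push and grip.
It also fails if it takes over 61 s, if anything falls off the work surface, if the arm or the gripper's body presses on something with over 40 N, if the wrist force passes 120 N, or if a joint passes its speed limit or range.

## Working session

There is one attempt and no reset: what is moved stays moved. The work goes in short steps, each a Python script; the robot and the scene stay as the last script left them, time stands still between calls to the robot, and variables do not carry over. Pictures are saved under pics/ and viewed, at most 10 in all, crops included, and the job is handed in when it is done.

```bash
mkdir -p pics; cat > h.py <<'E'
import numpy as np, cv2
from workcell import manip, jaws, vision, order
def snap(cam, fn=None):
    m=vision.camera_model(cam); im=vision.get_image(cam)
    if fn: cv2.imwrite('pics/'+fn, im[:,:,::-1])
    return im,m
def ray(m,px):
    T=np.array(m["extrinsics"]); d=T[:3,:3]@np.array([(px[0]-m["cx"])/m["fx"],(px[1]-m["cy"])/m["fy"],1])
    return T[:3,3],d/np.linalg.norm(d)
def atz(m,px,z):
    o,d=ray(m,px); return o+d*(z-o[2])/d[2]
def tri(obs):
    A=np.zeros((3,3));b=np.zeros(3)
    for m,px in obs:
        o,d=ray(m,px);P=np.eye(3)-np.outer(d,d);A+=P;b+=P@o
    X=np.linalg.solve(A,b)
    return X,[float(np.linalg.norm((np.eye(3)-np.outer(d,d))@(X-o))) for o,d in [ray(m,px) for m,px in obs]]
E
python3 - <<'E'
from h import *
np.set_printoptions(precision=3,suppress=True)
a,ms=snap("side","side.png"); b,mt=snap("top","top.png")
cv2.imwrite('pics/both.png',cv2.resize(np.vstack([a,b]),(450,600))[:,:,::-1])
print(ms["extrinsics"],mt["extrinsics"],mt["fx"],ms["fx"])
for n in ["lid_center","lid_tab","lid_edge","tin_mouth","tongs_grip","tongs","caddy","bowl_center","mug_center","spoon_center"]:
    for c in ("side","top"):
        print(n,c,[(np.round(d["position"],1).tolist(),round(d["conf"],2)) for d in vision.pinpoint(n,c)])
print(manip.observe()["time"])
E
```

```text
[[-0.994 -0.054  0.094  0.424]
 [-0.107  0.421 -0.901  1.084]
 [ 0.009 -0.906 -0.424  0.706]
 [ 0.     0.     0.     1.   ]] [[ 0.007 -0.98   0.197  0.369]
 [-1.    -0.006  0.005 -0.173]
 [-0.004 -0.197 -0.98   0.953]
 [ 0.     0.     0.     1.   ]] 456.22904222621537 618.9330400421235
lid_center side [([306.7, 323.0], 0.95)]
lid_center top [([197.1, 245.5], 0.74)]
lid_tab side [([286.3, 305.3], 0.55), ([336.4, 264.7], 0.46)]
lid_tab top [([215.8, 222.3], 0.6)]
lid_edge side [([334.9, 337.9], 0.71)]
lid_edge top [([176.3, 272.0], 0.56)]
tin_mouth side []
tin_mouth top []
tongs_grip side [([292.6, 224.4], 0.92), ([344.1, 204.0], 0.84), ([340.2, 222.9], 0.82), ([332.9, 335.8], 0.75)]
tongs_grip top [([369.3, 205.6], 0.88), ([375.3, 257.7], 0.73), ([449.9, 266.2], 0.64)]
tongs side [([289.5, 262.8], 0.81), ([345.6, 239.0], 0.65), ([342.5, 260.7], 0.59)]
tongs top [([435.3, 271.5], 0.81), ([368.1, 268.7], 0.77), ([365.1, 218.7], 0.58)]
caddy side [([337.9, 266.1], 0.71)]
caddy top [([367.0, 269.1], 0.59)]
bowl_center side [([256.5, 274.9], 0.94)]
bowl_center top [([299.4, 186.4], 0.89)]
mug_center side [([294.3, 219.2], 0.85)]
mug_center top [([453.4, 198.5], 0.59)]
spoon_center side [([386.4, 302.1], 0.67), ([306.5, 321.8], 0.67)]
spoon_center top [([277.6, 319.1], 0.77)]
1.1
```

View pics/side.png

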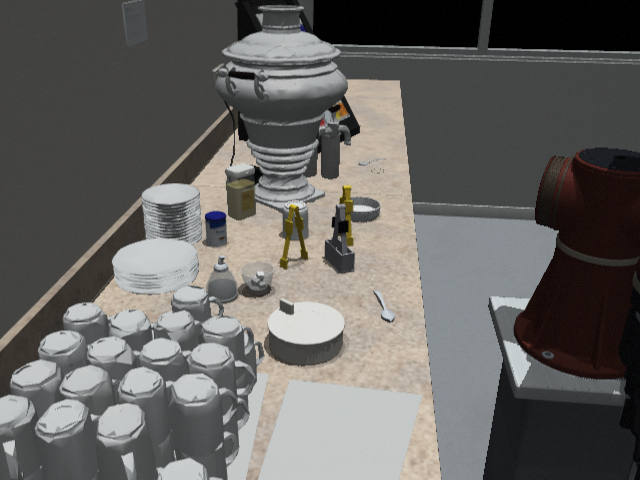

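View pics/top.png

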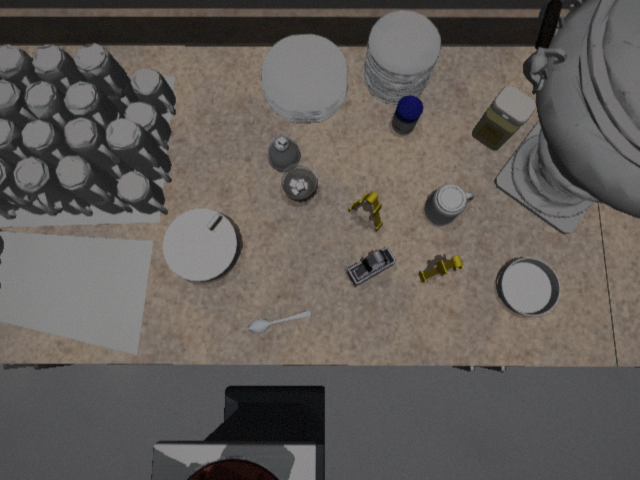

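Side view: the lid is at (306,323) with its tab at (287,306), and the grey tongs stand in the caddy at (340,225). Top view: the lid is at (200,245), the tab at (216,222) and the caddy with the grey tongs at (372,265).

There are three tongs candidates in the side view: grey in the caddy (340,223), yellow (293,224) and yellow (345,204). The grey one fits, being steel and standing in the caddy. I'll confirm with a crop while measuring.

```bash
python3 - <<'E'
from h import *
np.set_printoptions(precision=4,suppress=True)
ms,mt=vision.camera_model("side"),vision.camera_model("top")
P={"lid_center":((306.7,323),(197.1,245.5)),"lid_tab":((286.3,305.3),(215.8,222.3)),"lid_edge":((334.9,337.9),(176.3,272)),"grip":((340.2,222.9),(375.3,257.7)),"tongs":((342.5,260.7),(368.1,268.7)),"caddy":((337.9,266.1),(367,269.1)),"bowl":((256.5,274.9),(299.4,186.4)),"mug":((294.3,219.2),(453.4,198.5)),"spoon":((386.4,302.1),(277.6,319.1))}
for k,(s,t) in P.items(): print(k,*tri([(ms,s),(mt,t)]))
for px in [(0,235),(150,240),(140,350),(0,330),(160,225),(320,365)]: print(px,atz(mt,px,0))
a=cv2.imread('pics/side.png');b=cv2.imread('pics/top.png')
A=cv2.resize(a[180:290,260:400],None,fx=4,fy=4,interpolation=2)[:,:400*1]
A=cv2.resize(a[180:280,270:370],(400,400),interpolation=2);B=cv2.resize(b[220:320,320:420],(400,400),interpolation=2)
cv2.imwrite('pics/crop1.png',np.hstack([A,B]))
# lid ellipse in top image: silhouettes
vision.get_image("top")
for n in ["lid","caddy","tongs"]:
    for d in vision.silhouettes(n,"top"):
        y,x=np.nonzero(d["region"]);print(n,d["conf"],d["rect"],x.mean(),y.mean(),len(x), cv2.minAreaRect(np.c_[x,y].astype(np.float32)))
print(manip.observe()["tool_rot"])
E
```

```text
lid_center [0.5361 0.0822 0.0494] [0.0011936139179741846, 0.0011936139179741974]
lid_tab [0.5813 0.0439 0.0624] [0.0011809788957883138, 0.0011809788957884899]
lid_edge [0.4805 0.1213 0.0467] [0.0006965684828174669, 0.0006965684828175594]
grip [ 0.5004 -0.2698  0.1085] [0.0024960196994497585, 0.002496019699449755]
tongs [ 0.4923 -0.2657  0.0095] [0.0030904245201508053, 0.0030904245201509944]
caddy [ 0.4984 -0.2651 -0.0066] [0.0016962525344556677, 0.0016962525344554626]
bowl [ 0.6703 -0.1211  0.034 ] [0.00459107622590142, 0.004591076225901444]
mug [ 0.636  -0.4424  0.0369] [0.0039466787245063485, 0.003946678724506239]
spoon [ 0.3865 -0.08    0.0106] [0.004222340911320407, 0.004222340911320325]
(0, 235) [0.5641 0.52   0.    ]
(150, 240) [0.5553 0.1975 0.    ]
(140, 350) [0.327  0.1993 0.    ]
(0, 330) [0.3649 0.4908 0.    ]
(160, 225) [0.5882 0.1786 0.    ]
(320, 365) [ 0.3003 -0.1672  0.    ]
lid 0.73 [162.1, 208.2, 236.5, 282.1] 199.38234582829503 244.55985489721886 4135 ((199.25003051757812, 244.25003051757812), (70.00357055664062, 73.53910064697266), 45.0)
caddy 0.85 [346.2, 247.1, 397.8, 286.7] 371.14459930313586 268.46515679442507 574 ((370.806884765625, 266.5491027832031), (19.7182559967041, 49.03888702392578), 60.80251693725586)
tongs 0.93 [416.4, 256.5, 465.3, 282.3] 443.05194805194805 267.8831168831169 462 ((440.3013610839844, 268.6369934082031), (14.513101577758789, 44.59267807006836), 69.44395446777344)
tongs 0.9 [349.1, 192.9, 380.7, 232.2] 370.92788461538464 207.1658653846154 416 ((371.45001220703125, 208.35000610351562), (36.397911071777344, 28.59209442138672), 37.87498474121094)
tongs 0.55 [350.3, 251.8, 383.8, 281.7] 370.33425414364643 263.7209944751381 362 ((368.7698669433594, 264.2560729980469), (14.941177368164062, 36.29411697387695), 61.927513122558594)
[179.9934   0.0004 165.7445]
```

View pics/crop1.png

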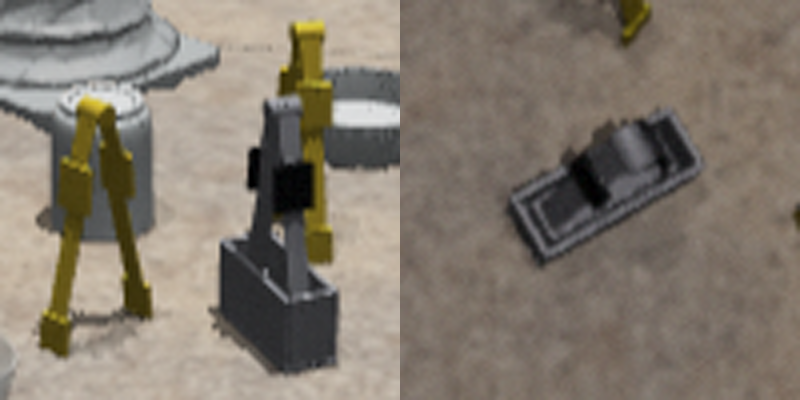

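The crop shows the grey steel tongs with black rests standing in the grey caddy, and the two yellow ones standing free outside it. The grey ones are meant. Next is a close look at the lid from the wrist camera.

```bash
python3 - <<'E'
from h import *
np.set_printoptions(precision=4,suppress=True)
for y in (-39,141): print(y,manip.ik([.536,.082,.42],[180,0,y]))
best=min([y for y in (-39,141) if manip.ik([.536,.082,.42],[180,0,y]) is not None],key=lambda y:abs(manip.ik([.536,.082,.42],[180,0,y])[5]))
manip.goto([.536,.082,.42],[180,0,best]); print(best)
im,m=snap("wrist","w1.png"); print(np.array(m["extrinsics"]))
for n in ["lid_center","lid_tab","lid_edge","lid"]:
    print(n,[(d["position"],d["conf"],atz(m,d["position"],.065 if n=="lid_tab" else .048)) for d in vision.pinpoint(n,"wrist")])
print(manip.observe()["time"],manip.tips_ahead)
E
```

```text
-39 [  -5.1302   -3.9146   -2.8223   91.0924    0.     -146.1302]
141 [-5.1302 -3.9146 -2.8223 91.0924  0.     33.8698]
141
[[ 0.6279  0.7371  0.2498  0.4708]
 [ 0.7783 -0.5944 -0.2022  0.133 ]
 [-0.0006  0.3214 -0.9469  0.3889]
 [ 0.      0.      0.      1.    ]]
lid_center [([313.2, 202.6], 0.63, array([0.536 , 0.0746, 0.048 ]))]
lid_tab [([318.1, 267.3], 0.9, array([0.5819, 0.0432, 0.065 ]))]
lid_edge [([311.9, 122.6], 0.87, array([0.4819, 0.1172, 0.048 ]))]
lid [([314.4, 197.3], 0.61, array([0.533 , 0.0785, 0.048 ]))]
3.8083 0.1734
```

View pics/w1.png

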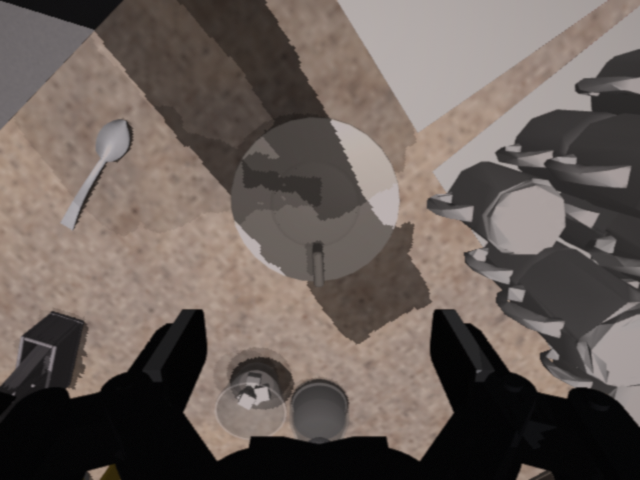

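The lid is centred near (315,199) and its tab at (317,263) points down the image, so the lid's yaw is about -36.5°. The bowl is at (253,400) and the spoon at (100,170). Next I grasp the tab and tip the lid.

```bash
cat >> h.py <<'E'
from scipy.spatial.transform import Rotation as Ro
def rpy(R): return R.as_euler('xyz',degrees=True).tolist()
def tilt_poses(tcp,pivot,yawlid,ths,R0):
    ax=np.array([-np.sin(np.radians(yawlid)),np.cos(np.radians(yawlid)),0])
    out=[]
    for t in ths:
        Q=Ro.from_rotvec(-np.radians(t)*ax)
        out.append((pivot+Q.apply(np.array(tcp)-pivot),rpy(Q*R0)))
    return out
E
python3 - <<'E'
from h import *
np.set_printoptions(precision=4,suppress=True)
Y=-36.5; u=np.array([np.cos(np.radians(Y)),np.sin(np.radians(Y)),0])
tab=np.array([.581,.0445,.229]); R0=Ro.from_euler('xyz',[180,0,143.5],degrees=True)
piv=tab-.122*u; piv[2]=.048
ps=tilt_poses(tab,piv,Y,[4,8,12,15,18],R0)
q=[manip.ik(p,o) for p,o in ps]; print(q[-1],ps[-1])
assert all(x is not None for x in q)
jaws.gripper_to(.04,60)
manip.goto(tab+[0,0,.06],[180,0,143.5])
print(manip.movel(tab,feed=.1,max_force=15), manip.observe()["ee_pos"])
jaws.gripper_to(0,60)
s=manip.observe(); print(s["width"],s["grasp_force"],s["wrist_force"],s["time"])
if .006<s["width"]<.013:
    for p,o in ps: manip.movel(p,o,feed=.08)
    manip.pause(.3)
    s=manip.observe(); print(s["wrist_force"],s["time"],s["ee_pos"])
    snap("side","s2.png")
    im=cv2.imread('pics/s2.png'); cv2.imwrite('pics/s2c.png',cv2.resize(im[200:400,180:420],None,fx=2.5,fy=2.5))
E
```

```text
[ -2.8177 -14.5715 -30.4954  58.9465  -9.8679  32.3686] (array([0.5312, 0.0813, 0.2578]), [180.0, 18.0, 143.50000000000003])
False [0.5813 0.0445 0.2297]
0.007653472421401658 60.18815517425537 [-0.683   0.2787  4.7999] 6.075
[-0.8227  0.5038  1.2863] 7.9833 [0.5314 0.0811 0.2576]
```

View pics/s2c.png

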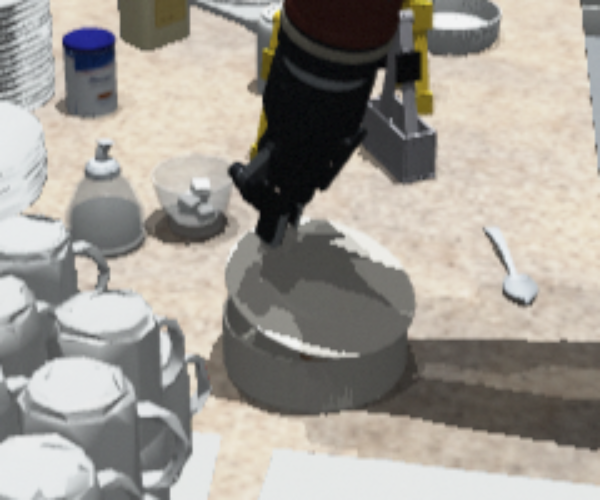

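The lid is tipped about 18° with its near edge on the rim and the tab in the jaws. Now I lift it off and lay it at about (0.515, -0.09), clear of the bowl, spoon and caddy.

```bash
python3 - <<'E'
from h import *
np.set_printoptions(precision=4,suppress=True)
Y=-36.5; u=np.array([np.cos(np.radians(Y)),np.sin(np.radians(Y)),0]); O=[180,0,143.5]
s=manip.observe(); p=np.array(s["ee_pos"])
manip.movel(p+[0,0,.07],feed=.15)
tgt=np.array([.515,-.09,0])+.0535*u
manip.movel([.565,.03,.32],O,feed=.15)
manip.movel(tgt+[0,0,.25],feed=.2)
manip.movel(tgt+[0,0,.205],feed=.15)
manip.pause(.2)
print(manip.movel(tgt+[0,0,.187],feed=.05,max_force=6)); s=manip.observe(); print(s["ee_pos"],s["wrist_force"],s["width"])
jaws.gripper_to(.04,20)
manip.movel(tgt+[0,0,.26],feed=.2)
s=manip.observe();print(s["time"])
# view tin & macaron
R=[180,0,143.5]
manip.goto([.50,-.02,.40],R)
im,m=snap("wrist","w3.png")
for n,z in [("tin_mouth",.048),("macaron",.003),("macaron_center",.014),("lid_center",.006),("lid_tab",.023),("tongs",.005),("tongs_grip",.106),("caddy",0),("bowl_center",.027),("spoon_center",.005)]:
    print(n,[(np.round(d["position"],1).tolist(),round(d["conf"],2),atz(m,d["position"],z)) for d in vision.pinpoint(n,"wrist")])
snap("side","s3.png");ms=vision.camera_model("side")
for n,z in [("lid_center",.006),("lid_tab",.023),("macaron_center",.014),("tin_mouth",.048)]:
    print(n,[(np.round(d["position"],1).tolist(),round(d["conf"],2),atz(ms,d["position"],z)) for d in vision.pinpoint(n,"side")])
print(manip.observe()["time"])
E
```

```text
True
[ 0.558  -0.1219  0.1875] [-0.1204 -0.3044  2.2202] 0.007594469886806673
12.1333
tin_mouth [([442.1, 171.0], 0.65, array([0.5368, 0.0753, 0.048 ])), ([127.5, 326.9], 0.39, array([ 0.4885, -0.2356,  0.048 ]))]
macaron [([422.2, 158.5], 0.77, array([0.5306, 0.0733, 0.003 ]))]
macaron_center [([423.4, 158.0], 0.91, array([0.5279, 0.073 , 0.014 ])), ([267.6, 302.3], 0.72, array([ 0.5581, -0.1293,  0.014 ]))]
lid_center [([268.1, 243.8], 0.76, array([ 0.511 , -0.0921,  0.006 ]))]
lid_tab [([269.4, 304.2], 0.61, array([ 0.5576, -0.1252,  0.023 ]))]
tongs [([126.7, 327.9], 0.96, array([ 0.4963, -0.2726,  0.005 ])), ([34.4, 383.2], 0.72, array([ 0.4856, -0.4069,  0.005 ]))]
tongs_grip [([73.1, 397.3], 0.81, array([ 0.499 , -0.2713,  0.106 ])), ([170.0, 468.0], 0.66, array([ 0.6021, -0.2603,  0.106 ]))]
caddy [([128.9, 323.5], 0.7, array([ 0.4947, -0.2709,  0.    ]))]
bowl_center [([338.0, 379.7], 0.92, array([ 0.668 , -0.1213,  0.027 ])), ([73.2, 397.3], 0.27, array([ 0.5191, -0.3615,  0.027 ]))]
spoon_center [([188.9, 136.1], 0.58, array([ 0.3885, -0.085 ,  0.005 ]))]
lid_center [([326.1, 296.7], 0.82, array([ 0.5145, -0.0942,  0.006 ]))]
lid_tab [([310.1, 284.7], 0.76, array([ 0.5523, -0.1133,  0.023 ]))]
macaron_center [([308.3, 337.6], 0.63, array([0.5343, 0.0789, 0.014 ])), ([341.0, 223.1], 0.51, array([ 0.5073, -0.4816,  0.014 ]))]
tin_mouth [([304.2, 322.3], 0.87, array([0.5426, 0.0779, 0.048 ]))]
13.6917
```

View pics/w3.png

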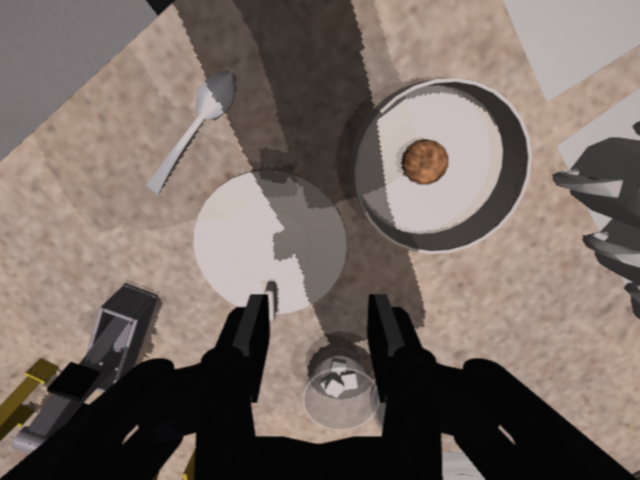

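The lid lies flat at about (268,243), right way up, clear of the bowl (340,385) and spoon (195,130). The macaron is at (425,161) in the tin and the grey tongs in the caddy at (110,340). Now close looks at the macaron and the caddy.

```bash
python3 - <<'E'
from h import *
np.set_printoptions(precision=4,suppress=True)
def pp(n,z,m,c="wrist"): print(n,[(np.round(d["position"],1).tolist(),round(d["conf"],2),atz(m,d["position"],z)) for d in vision.pinpoint(n,c)])
manip.goto([.535,.078,.36],[180,0,143.5])
im,m=snap("wrist","w4.png")
for n,z in [("tin_mouth",.048),("macaron",.003),("macaron_center",.014)]: pp(n,z,m)
for d in vision.silhouettes("macaron","wrist"):
    y,x=np.nonzero(d["region"]); print(d["conf"],x.mean(),y.mean(),atz(m,(x.mean(),y.mean()),.016))
for y in (29,-151): print(y,manip.ik([.5,-.268,.2635],[180,0,y]),manip.ik([.53,.075,.3],[180,0,y]))
y0=min((29,-151),key=lambda y:abs(manip.ik([.5,-.268,.2635],[180,0,y])[5]))
print(y0)
manip.goto([.5,-.268,.40],[180,0,y0])
im,m=snap("wrist","w5.png")
for n,z in [("tongs",.004),("tongs_grip",.106),("caddy",0)]: pp(n,z,m)
for n in ("caddy","tongs"):
  for d in vision.silhouettes(n,"wrist"):
    r=d["region"].astype(np.uint8); c=max(cv2.findContours(r,0,2)[0],key=cv2.contourArea)
    b=cv2.boxPoints(cv2.minAreaRect(c)); P=np.array([atz(m,q,.05)for q in b]); print(n,d["conf"],d["rect"]); print(P[:,:2])
print(manip.observe()["time"])
E
```

```text
tin_mouth [([317.7, 220.3], 0.77, array([0.536, 0.075, 0.048])), ([145.0, 220.1], 0.39, array([ 0.4595, -0.0287,  0.048 ])), ([311.9, 200.7], 0.28, array([0.5213, 0.0805, 0.048 ]))]
macaron [([313.3, 204.5], 0.96, array([0.5334, 0.0721, 0.003 ]))]
macaron_center [([312.1, 204.4], 0.93, array([0.5305, 0.0732, 0.014 ]))]
0.59 311.9503957783641 205.94881266490765 [0.5311 0.0727 0.016 ]
29 [-41.3973   1.5787 -13.7002  74.721    0.     109.6027] [ -5.9571  -4.9929 -16.3213  78.6716   0.     145.0429]
-151 [-41.3973   1.5787 -13.7002  74.721    0.     -70.3973] [ -5.9571  -4.9929 -16.3213  78.6716   0.     -34.9571]
-151
tongs [([182.2, 100.1], 0.87, array([ 0.4856, -0.4137,  0.004 ])), ([272.8, 283.9], 0.65, array([ 0.6063, -0.2632,  0.004 ]))]
tongs_grip [([258.2, 338.1], 0.92, array([ 0.6032, -0.2649,  0.106 ])), ([130.5, 110.4], 0.67, array([ 0.491, -0.411,  0.106]))]
caddy [([317.3, 186.3], 0.67, array([ 0.496 , -0.2721,  0.    ]))]
caddy 0.75 [260.7, 167.9, 378.3, 222.3]
[[ 0.4965 -0.3238]
 [ 0.4504 -0.2452]
 [ 0.4876 -0.2212]
 [ 0.5357 -0.3032]]
tongs 0.85 [244.3, 249.1, 299.5, 384.1]
[[ 0.6883 -0.2359]
 [ 0.5959 -0.2537]
 [ 0.5933 -0.2359]
 [ 0.6861 -0.2165]]
tongs 0.7 [277.0, 181.4, 362.2, 259.8]
[[ 0.5012 -0.3073]
 [ 0.4669 -0.249 ]
 [ 0.5248 -0.2124]
 [ 0.5615 -0.2745]]
tongs 0.59 [75.5, 78.3, 227.9, 136.6]
[[ 0.5392 -0.4655]
 [ 0.5028 -0.4748]
 [ 0.454  -0.3731]
 [ 0.4887 -0.3597]]
16.325
```

View pics/w5.png

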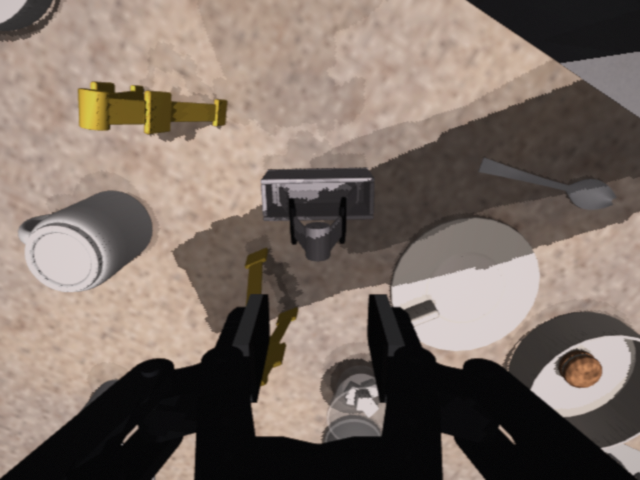

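The caddy rim spans columns 262–372 with the black rests at (293,220) and (344,220). Yellow tongs are at (150,108) and (270,310), clear of the descent. Next I grasp the grey tongs.

```bash
python3 - <<'E'
from h import *
np.set_printoptions(precision=4,suppress=True)
m=vision.camera_model("wrist"); g=atz(m,(318.5,221),.106); print("rests",g, "caddy rim",atz(m,(318,191),.05))
t=np.array([-np.cos(np.radians(60)),np.sin(np.radians(60)),0]);x=np.array([.866,.5,0])
e=np.array([.4985,-.2705,0]); 
pos=e+t*((g-e)@t); pos=pos+x*np.clip((g-pos)@x,-.004,.004)/2; pos[2]=.2635; print(pos)
O=[180,0,-150]
jaws.gripper_to(.07,20)
manip.goto(pos+[0,0,.07],O)
print(manip.movel(pos,feed=.08,max_force=6)); 
s=manip.observe(); print(s["ee_pos"],s["wrist_force"])
jaws.gripper_to(.037,20)
s=manip.observe(); print(s["width"],s["grasp_force"],s["wrist_force"],s["time"])
snap("side","s6.png")
im=cv2.imread('pics/s6.png'); cv2.imwrite('pics/s6c.png',cv2.resize(im[120:280,260:460],None,fx=3,fy=3))
E
```

```text
rests [ 0.4974 -0.2702  0.106 ] caddy rim [ 0.4899 -0.2748  0.05  ]
[ 0.4977 -0.27    0.2635]
False
[ 0.4979 -0.2701  0.2641] [-0.1013  0.3206 -0.1769]
0.03694217689938144 8.625593410106376 [ 0.5946 -0.4844  4.944 ] 18.5583
```

View pics/s6c.png

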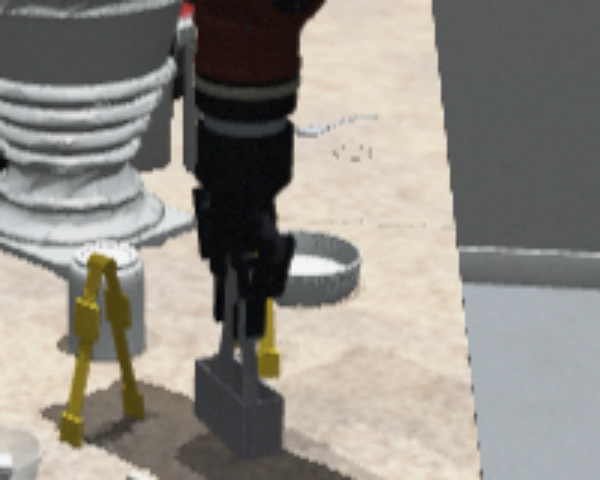

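The jaws are on the black rests of the grey tongs, width 36.9 mm and 8.6 N. Lift and carry to above the macaron, then check.

```bash
python3 - <<'E'
from h import *
np.set_printoptions(precision=4,suppress=True)
O=[180,0,-150]
p=np.array(manip.observe()["ee_pos"])
manip.movel(p+[0,0,.12],feed=.1)
s=manip.observe(); print(s["width"],s["grasp_force"],s["wrist_force"])
manip.goto([.531,.073,.36],O); manip.pause(.3)
s=manip.observe(); print(s["width"],s["grasp_force"],s["wrist_force"],s["time"],s["ee_pos"])
b,mt=snap("top","t7.png"); a,ms=snap("side","s7.png"); w,mw=snap("wrist","w7.png")
for n in ("tongs","tongs_grip","macaron_center"):
  for c,mm in (("side",ms),("top",mt),("wrist",mw)):
    z={"tongs":.1,"tongs_grip":.203,"macaron_center":.014}[n]
    print(n,c,[(np.round(d["position"],1).tolist(),round(d["conf"],2),atz(mm,d["position"],z)) for d in vision.pinpoint(n,c)])
A=cv2.resize(a[170:370,200:400],(400,400));W=cv2.resize(w,(400,300))
cv2.imwrite('pics/m7.png',np.hstack([A,np.vstack([W,np.zeros((100,400,3),np.uint8)])])[:,:,::-1])
E
```

```text
0.03699535049101226 5.614790262188762 [0.431  0.3933 0.1432]
0.03735315510353076 5.6147517543286085 [-0.3305 -0.0703  0.3406] 21.575 [0.5312 0.0723 0.36  ]
tongs side [([311.7, 293.4], 0.85, array([0.531 , 0.0549, 0.1   ])), ([345.3, 242.2], 0.81, array([ 0.4802, -0.1815,  0.1   ])), ([295.6, 216.5], 0.61, array([ 0.6113, -0.3132,  0.1   ]))]
tongs top [([365.1, 217.7], 0.81, array([ 0.582 , -0.2525,  0.1   ])), ([194.5, 243.3], 0.63, array([0.5298, 0.0731, 0.1   ])), ([434.9, 272.6], 0.59, array([ 0.4767, -0.3823,  0.1   ]))]
tongs wrist []
tongs_grip side [([293.9, 224.4], 0.81, array([ 0.5775, -0.0358,  0.203 ])), ([312.0, 248.5], 0.6, array([0.5299, 0.0679, 0.203 ])), ([344.9, 202.6], 0.59, array([ 0.4833, -0.1653,  0.203 ])), ([384.2, 305.2], 0.46, array([0.3971, 0.2518, 0.203 ]))]
tongs_grip top [([179.3, 228.8], 0.76, array([0.535 , 0.0705, 0.203 ])), ([368.0, 204.3], 0.69, array([ 0.5798, -0.2482,  0.203 ]))]
tongs_grip wrist []
macaron_center side [([311.5, 335.2], 0.75, array([0.529, 0.07 , 0.014]))]
macaron_center top []
macaron_center wrist [([316.4, 205.7], 0.71, array([0.5315, 0.0698, 0.014 ]))]
```

View pics/m7.png

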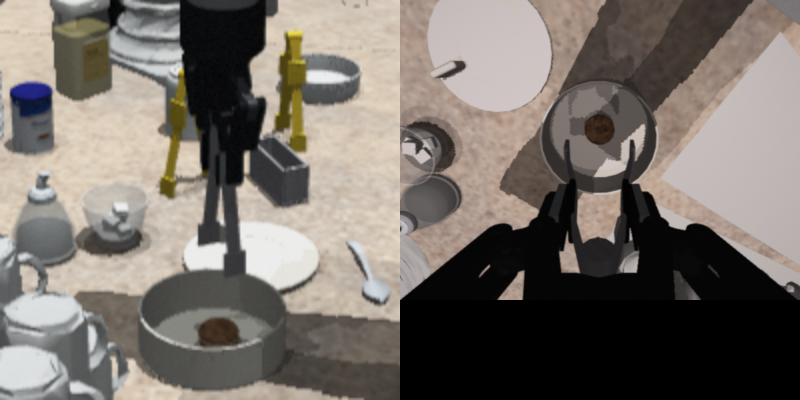

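The tongs hang upright and open over the tin with the macaron centred between the paddles: in the wrist view at (600,128), paddles at (568,145) and (631,145). Lower, squeeze and lift.

```bash
python3 - <<'E'
from h import *
np.set_printoptions(precision=4,suppress=True)
manip.movel([.531,.0725,.29],feed=.12); manip.pause(.2)
print(manip.movel([.531,.0725,.2685],feed=.05,max_force=4))
s=manip.observe(); print(s["ee_pos"],s["wrist_force"],s["width"])
jaws.gripper_to(0.0,25); manip.pause(.3)
s=manip.observe(); print(s["width"],s["grasp_force"],s["wrist_force"],s["time"])
p=np.array(s["ee_pos"])
if .026<s["width"]<.034:
    manip.movel(p+[0,0,.03],feed=.06)
    manip.movel(p+[0,0,.22],feed=.12); manip.pause(.5)
s=manip.observe(); print(s["ee_pos"],s["width"],s["grasp_force"],s["time"])
a,ms=snap("side","s8.png")
print([(d["position"],d["conf"]) for d in vision.pinpoint("macaron_center","side")])
w,_=snap("wrist","w8.png")
A=cv2.resize(a[100:360,200:400],(460,600));W=cv2.resize(w,(340,255))
c=np.zeros((600,800,3),np.uint8);c[:,:460]=A;c[:255,460:]=W
cv2.imwrite('pics/m8.png',c[:,:,::-1])
E
```

```text
False
[0.5309 0.0725 0.2683] [-0.36   -0.703  -0.5538] 0.03710370592230065
0.029334360905325096 29.995714724063873 [-0.2524  0.3989 -0.3979] 24.2083
[0.531  0.0725 0.4886] 0.029427100284152338 29.960306882858276 27.0917
[([310.3, 234.5], 0.62)]
```

View pics/m8.png

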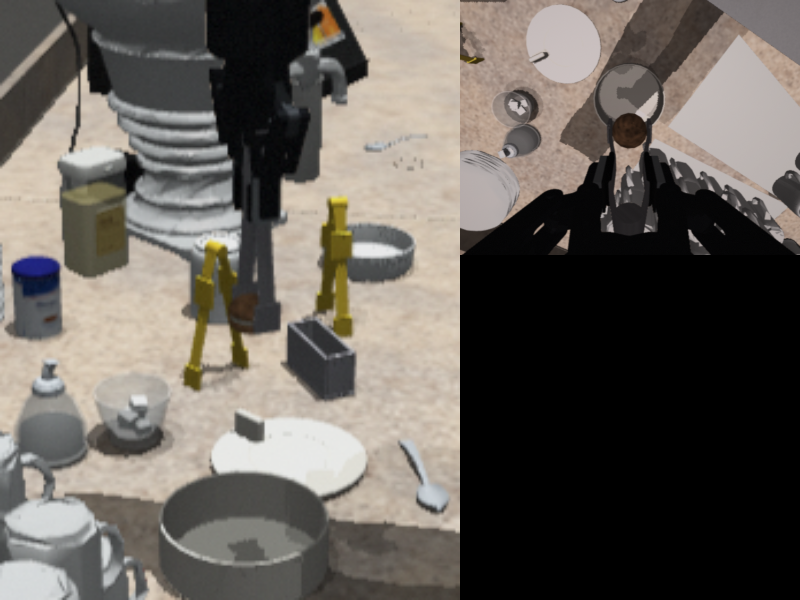

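The macaron is clamped between the paddles at about 22 cm (side crop (245,312)). The tin is empty, the lid lies flat at (290,455), and the bowl, mug and spoon are undisturbed. Hand in.

```bash
python3 -c "
from h import *
print(order.job_done())"
```

```text
the job is handed in; nothing more can be done
None
```

The job is handed in at about 27 s of the 61 s allowed: the lid was tipped about 18° and now lies flat beside the tin, and the robot is squeezing the tongs with about 30 N, holding the macaron still roughly 22 cm above the counter.

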